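Rack the drained filter cassettes

TASK

Take the three drained filter cassettes (red, blue and yellow banded) off the leaning drain stand and stand each one on edge, coloured band up, in the storage rack slot marked with clips of its own colour, roughly centred along the slot and resting on the rack's board. Lower them in gently rather than dropping them, never let one fall flat, and leave the black-banded cassette already in the rack and everything else on the worktop where it stands.

Things in the scene. Friction and masses are not known exactly. Their poses are not given: they have to be found in the camera images.
- cassette_red: Flat white filter cassette with a red band along its top edge, 120 wide x 100 tall x 12 mm thick, about 0.14 kg. Origin at the centre of its bottom edge face; its x is the thickness direction, y the width, z points up the cassette to the coloured edge. Starts leaning in the drain stand.
- cassette_blue: Flat white filter cassette with a blue band along its top edge, 104 wide x 92 tall x 12 mm thick, about 0.14 kg. Origin at the centre of its bottom edge face; its x is the thickness direction, y the width, z points up the cassette to the coloured edge. Starts leaning in the drain stand.
- cassette_yellow: Flat white filter cassette with a yellow band along its top edge, 90 wide x 86 tall x 12 mm thick, about 0.14 kg. Origin at the centre of its bottom edge face; its x is the thickness direction, y the width, z points up the cassette to the coloured edge. Starts leaning in the drain stand.
- tag_red: Pair of red clips on the rack's base, one at each end of one slot (fixed). Origin at the centre of that slot's floor; x across the slot, y along the slot, z up. The clips' faces are 66 mm from the origin along y and 3 mm higher than the slot floor.
- tag_blue: Pair of blue clips on the rack's base, one at each end of one slot (fixed). Origin at the centre of that slot's floor; x across the slot, y along the slot, z up. The clips' faces are 66 mm from the origin along y and 3 mm higher than the slot floor.
- tag_yellow: Pair of yellow clips on the rack's base, one at each end of one slot (fixed). Origin at the centre of that slot's floor; x across the slot, y along the slot, z up. The clips' faces are 66 mm from the origin along y and 3 mm higher than the slot floor.
- cassette_black: Same kind of cassette with a black band, 105 wide x 96 tall x 12 thick, already standing in the rack's fourth slot. Same axes as the others.
- rack: Fixed white rack, 156 (x) x 116 (y) mm; slot floor 12 mm above worktop; slots along y at x = -60, -20, 20, 60. Each slot lies between four 8 mm round-topped steel posts, 12.5 mm either side of its middle (17 mm clear) and 28 mm either way along it, reaching 42 mm above its floor. Origin under its centre, on the worktop.
- stand: Fixed grey drain stand, 164 (x) x 124 (y) mm. Holds cassettes at x = -38, 12, 62 mm, each on a sloping ledge 30 mm up, leaning 0.30 rad from vertical with the band towards the stand's -x, against two 8 mm steel rods (y = -30, 30) that reach 40 mm up its face; 4 mm lip at the other side. Origin under its centre, on the worktop.
- amber_bottle: Bystander: bottle with blue cap, dia 56, 104 tall, standing between stand and rack. Origin at the centre of its underside.
- cylinder: Bystander: clear measuring cylinder, foot 50x58, 160 tall, standing between stand and rack, towards the keyboard. Origin at the centre of its underside.
- tape: Bystander: roll of masking tape lying flat, dia 62, 19 high. Origin at the centre of its underside.
- jar: Bystander: white jar with red lid, dia 46, 64 tall. Origin at the centre of its underside.
- filter_jar: Bystander: white jar with green lid, dia 62, 89 tall. Origin at the centre of its underside.
- beaker: Bystander: empty clear beaker, dia 72, 85 tall, at the front left of the worktop. Origin at the centre of its underside.
There are look-alikes about, which are no part of the job. Leave any purple look-alike of the cassette_yellow alone.

How it is judged (in metres and radians):
At the end, for the whole second after the job is handed in: Each coloured cassette stands upright (within 0.2 rad), band up, in the slot with its colour's clips: within 6 mm across the slot, 22 mm along it, 5 mm of the slot floor in height and 0.25 rad of the slot's direction, at rest and released; the black-banded cassette is within 15 mm of where it stood (x of cassette_red in the frame of tag_red between -0.006 and 0.006 m and y of cassette_red in the frame of tag_red between -0.022 and 0.022 m and z of cassette_red in the frame of tag_red between -0.004 and 0.005 m and angle between each of cassette_red, cassette_blue, cassette_yellow, cassette_black's own z axis and vertical below 0.2 rad and angle between the y axis of cassette_red and the y axis of tag_red, either way round below 0.25 rad and linear speed of each of cassette_red, cassette_blue, cassette_yellow below 0.02 m/s and contact force between each of cassette_red, cassette_blue, cassette_yellow and the fingers below 0.05 N and x of cassette_blue in the frame of tag_blue between -0.006 and 0.006 m and y of cassette_blue in the frame of tag_blue between -0.022 and 0.022 m and z of cassette_blue in the frame of tag_blue between -0.004 and 0.005 m and angle between the y axis of cassette_blue and the y axis of tag_blue, either way round below 0.25 rad and x of cassette_yellow in the frame of tag_yellow between -0.006 and 0.006 m and y of cassette_yellow in the frame of tag_yellow between -0.022 and 0.022 m and z of cassette_yellow in the frame of tag_yellow between -0.004 and 0.005 m and angle between the y axis of cassette_yellow and the y axis of tag_yellow, either way round below 0.25 rad and distance of cassette_black from where it was at the start of the episode below 0.015 m); the robot touches nothing.
It fails at once if a coloured cassette falls or is laid flat (angle between any of cassette_red, cassette_blue, cassette_yellow's own z axis and vertical above 1.1 rad).
It fails at once if a cassette is let go over the rack more than 10 mm above the slot floor, or pressed onto the rack with over 90 N (contact force between any of cassette_red, cassette_blue, cassette_yellow and rack above 90 N or (height (world z) of cassette_red above 0.022 m and horizontal distance between cassette_red and rack below 0.1 m and contact force between cassette_red and the fingers below 0.05 N) or (height (world z) of cassette_blue above 0.022 m and horizontal distance between cassette_blue and rack below 0.1 m and contact force between cassette_blue and the fingers below 0.05 N) or (height (world z) of cassette_yellow above 0.022 m and horizontal distance between cassette_yellow and rack below 0.1 m and contact force between cassette_yellow and the fingers below 0.05 N)).
It fails at once if the stored black-banded cassette is shifted more than 25 mm or tipped (distance of cassette_black from where it was at the start of the episode above 0.025 m or angle between cassette_black's own z axis and vertical above 0.3 rad).
It fails at once if a bystander is shifted more than 25 mm or tipped (distance of any of amber_bottle, cylinder, tape, jar, filter_jar, beaker from where it was at the start of the episode above 0.025 m or angle between any of amber_bottle, cylinder, tape, jar, filter_jar, beaker's own z axis and vertical above 0.4 rad).
It also fails if it takes over 72 s, if anything falls off the work surface, if the arm or the gripper's body presses on something with over 40 N, if the wrist force passes 120 N, or if a joint passes its speed limit or range.

ROBOT

A 7-joint arm with a two-finger parallel gripper is mounted at the origin on a cart in front of the work surface, level with it; the furniture and walls round the work are solid. World frame = base frame: x ahead of the robot, y to its left, z up, the work surface at z = 0. Lengths are in mm, angles in rad, forces in N, time in s.
With the tool pointing down it reaches from about 425 to 825 mm from the base axis. Payload 3.6 kg.
Tool frame: the origin (TCP) lies on the centre line of the jaws, within the pads' length; the fingertips stand 8 mm ahead of it and the grasp point (between the pads) lies 11 mm behind it; z points along the fingers, y is the line along which they close (so a half turn about z gives the same grasp; the last joint's range is limited). The gripper opens to 85 mm and grips with 20 to 120 N. Pads are 22 mm wide; open, the fingers measure 114 mm over their backs; the gripper's body (76 mm by 85 mm) begins 54 mm behind the grasp point. The pads swing forward as they close: fully open they stand 13 mm farther back than shut.
Start: joints at [-1.149, 0.615, -0.013, 1.423, 0.008, 1.103, -0.04], TCP at [281.404, 585.897, 239.297] pointing down, gripper open.
Joint ranges: [-3.12, 3.12], [-0.3, 2.06], [-1.34, 1.32], [0.26, 2.42], [-1.36, 4.5], [0.01, 1.98], [-2.84, 2.84]. Speed limits (rad/s): [2.79, 2.79, 3.14, 3.14, 3.14, 3.14, 3.14].

INTERFACE

Orientations are given as a rotation vector (axis times angle).
In Python, from workcell import robot gives the robot as it stands.
- The arm moves only by the tool servo_tool, never from a script. Its argument "deltas" is a list of rows, each a list of 3 entries, a list of its own where there are three numbers: the shift along the world's x, y, z in units of 0.03 m (1.0 is 0.03 m), then the turn, a rotation vector about the world's x, y, z in units of 1.5 rad (1.0 is 1.5 rad), then the opening, from 0 (shut) to 1 (fully open). In form: [[[dx, dy, dz], [rx, ry, rz], grip], ...]. A call has 1 to 10 rows; each row shifts and turns the commanded pose from where the row before left it; what a row does not reach is not made up. A row lasts 1/8 s, in which the tool goes at most 62.5 mm and 10.7 degrees, less where a joint would pass 70% of its speed; a pose out of reach is approached as far as the arm can. A call with a number of a shift or a turn outside -1 to 1 is refused whole. A call with a gripper value outside its range is refused whole. The fingers move at their own pace and stop on an object; "force" is the grip in N (left out, the last holds). Time passes only in rows, so rows that do not move let the fingers close. It gives the time, the measured TCP pose, the force, the opening and the grip force at its end, in the units of the state.
- robot.get_state(): the state, without advancing time (a new reading comes with each control period).
- robot.capture(name): name is "scene" or "top" or "wrist"; returns a dict with "frame" (480x640x3 uint8, blue, green, red), "range_z" (480x640 float32, mm along the optical axis (not along the pixel's ray), 0 where there is no reading), "camera_matrix" (3x3 intrinsics, pixels), "R" (3x3) and "t" (3): a world point X has camera coordinates R X + t. Camera axes: x right, y down, z forward; pixel columns grow to the right and rows downward; lengths in mm; the calibration is good to about 2 mm. A picture is of the moment at which its call begins.
- robot.close_job(): hands the job in; it is judged then, once.
The state is a dict: "clock": time; "joint_positions": joint angles; "joint_velocities": joint speeds; "joint_efforts": joint torques, N m; "eef_pos": TCP position; "ee_rot": TCP orientation; "contact_force": force on the tool from outside, world axes, zero at the start; "wrist_torque": the same for the moment, N m; "finger_gap": opening from 0.0 (shut) to 1.0 (fully open); "gripper_force": force on a finger pad.
Only numpy, scipy, OpenCV 4.12 (cv2) and the standard library are available. Lean on these libraries where they do the work, as an engineer would, in place of code of your own. Each camera call takes 0.05 s, during which the arm holds its last target. There are 200 camera calls.

## Working session

There is one attempt and no reset: what is moved stays moved. The work goes in short steps, Python scripts to look and compute and a tool call to move; the robot and the scene stay as the last step left them, time stands still between calls to the robot, and variables do not carry over. Pictures are saved under pics/ and viewed, at most 10 in all, crops included, and the job is handed in when it is done.

Besides the shell and the picture viewer there is one more tool, called as name(argument=value, ...) on one line, values as JSON. servo_tool: Moves the arm, as the interface text tells. Its arguments: {"type":"object","properties":{"deltas":{"type":"array"},"force":{"type":"number"}},"required":["deltas"]}

```bash
mkdir -p pics; ls
python3 - <<'E'
from workcell import robot
import cv2,numpy as np,pickle
s=robot.get_state();print(s)
d={}
for n in ("scene","top"):
    c=robot.capture(n);d[n]=c;cv2.imwrite(f"pics/{n}0.png",c["frame"]);print(n,c["camera_matrix"],c["R"],c["t"],(c["range_z"]>0).mean())
pickle.dump(d,open("cap0.pkl","wb"))
E
```

```text
pics
{'clock': 0.0, 'joint_positions': array([-1.14948409,  0.61596927, -0.01260889,  1.42495029,  0.00808369,
        1.10341576, -0.0403947 ]), 'joint_velocities': array([ 0.00051104, -0.00228971,  0.00125416, -0.00011173,  0.00017401,
       -0.00012901, -0.00169064]), 'joint_efforts': array([-2.51027577e-04, -4.69197178e+01,  2.58891983e-01, -1.71035403e+01,
        9.92440386e-03,  9.51598515e-03,  5.29018450e-06]), 'eef_pos': array([281.10360073, 585.21443307, 238.08864744]), 'ee_rot': array([-0.69734243, -3.06263529,  0.0041341 ]), 'contact_force': array([ 0.56978737,  0.10622104, -0.04945108]), 'wrist_torque': array([ 0.02294029, -0.02851199,  0.02838434]), 'gripper_force': 0.0, 'finger_gap': 0.9985984916353419}
scene [[464.8918372    0.         328.02139481]
 [  0.         464.8918372  238.11417994]
 [  0.           0.           1.        ]] [[ 0.88949661 -0.45685521 -0.00889419]
 [-0.31429389 -0.59756903 -0.73765209]
 [ 0.33168531  0.65893442 -0.67512242]] [-417.0937787   255.99366167  804.85301326] 0.9961328125
top [[537.24474471   0.         314.42563781]
 [  0.         537.24474471 236.16796526]
 [  0.           0.           1.        ]] [[-0.14423058 -0.98953049 -0.00519166]
 [-0.96723248  0.14208445 -0.21041232]
 [ 0.20894706 -0.02532635 -0.97759895]] [ 145.92485961  492.77005087 1306.99599926] 0.9960677083333334
```

View pics/top0.png

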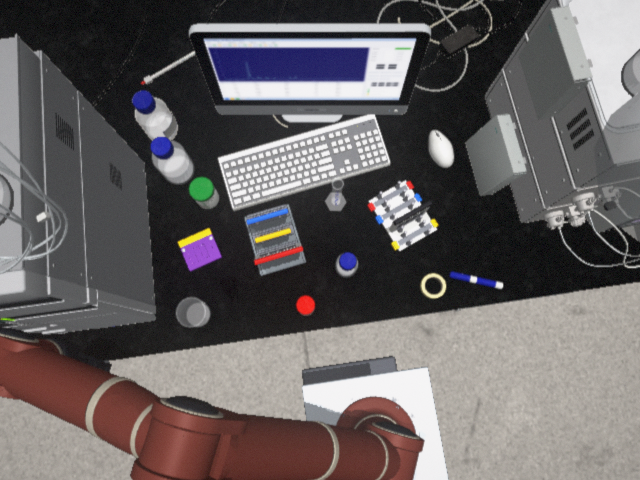

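View pics/scene0.png

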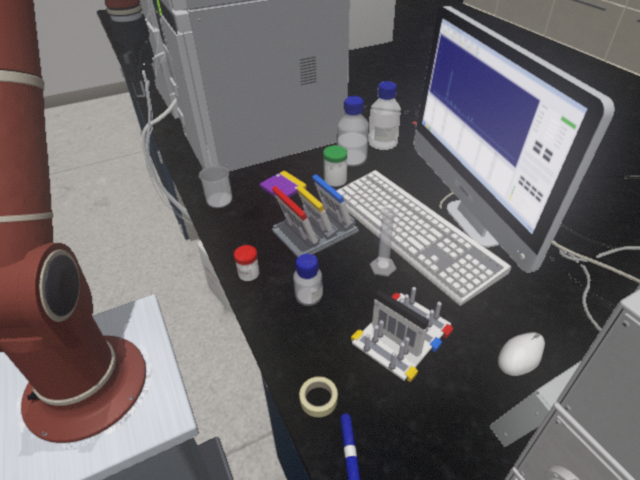

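The top view shows the stand at about (275,240) with red, yellow and blue bands at rows 256, 236 and 216. The rack is at about (403,215), with red clips at (373,207) and (408,185), blue near (380,220), and yellow at (395,246) and (433,227). The purple look-alike is at (200,250). The scene view shows the bottle at (308,280) and the cylinder at (384,245), both between stand and rack.

```bash
cat > h.py <<'E'
import numpy as np,cv2,pickle
def back(c,uv,z=None):
    "uv Nx2 px -> world; z=None uses range, else plane height"
    uv=np.atleast_2d(uv).astype(float);K=c["camera_matrix"];R=c["R"];t=c["t"]
    r=np.c_[(uv[:,0]-K[0,2])/K[0,0],(uv[:,1]-K[1,2])/K[1,1],np.ones(len(uv))]
    if z is None:
        d=c["range_z"][uv[:,1].round().astype(int),uv[:,0].round().astype(int)]
        return (r*d[:,None]-t)@R
    o=-R.T@t;w=r@R
    return o+w*((z-o[2])/w[:,2])[:,None]
def masks(c):
    h=cv2.cvtColor(c["frame"],cv2.COLOR_BGR2HSV);H,S,V=cv2.split(h);v=(S>140)&(V>90)
    return {"red":v&((H<8)|(H>172)),"yellow":v&(H>20)&(H<35),"blue":v&(H>100)&(H<125)}
def blobs(m,amin=6):
    n,l,s,ce=cv2.connectedComponentsWithStats(m.astype(np.uint8))
    return [(np.argwhere(l==i)[:,::-1],s[i,4]) for i in range(1,n) if s[i,4]>=amin]
E
python3 - <<'E'
from h import *
np.set_printoptions(precision=1,suppress=True)
d=pickle.load(open("cap0.pkl","rb"))
for n,c in d.items():
    print(n,"cam",-c["R"].T@c["t"])
    for k,m in masks(c).items():
        for p,a in blobs(m):
            w=back(c,p); w=w[np.isfinite(w).all(1)]
            md=np.median(w,0)
            if not(200<md[0]<1000 and abs(md[1])<500):continue
            r=cv2.minAreaRect(p.astype(np.float32))
            print(k,a,p.mean(0),"med",md,"p5",np.percentile(w,5,0),"p95",np.percentile(w,95,0))
            if a>100: print("   corners",cv2.boxPoints(r).tolist())
E
```

```text
scene cam [ 184.5 -567.9  728.5]
red 261 [290. 203.] med [460.7 156.8 124.7] p5 [450.  107.9 114.6] p95 [473.6 222.6 127.5]
   corners [[271.43353271484375, 189.64108276367188], [276.11029052734375, 184.74160766601562], [307.33837890625, 214.55026245117188], [302.66162109375, 219.44973754882812]]
red 371 [245.  254.1] med [339.2 116.7  63.6] p5 [320.3  98.8   0.4] p95 [359.8 203.1  65.8]
   corners [[233.0, 245.0], [256.0, 245.0], [256.0, 264.0], [233.0, 264.0]]
red 40 [395.1 295.7] med [577.4 -85.4  14.5] p5 [567.4 -96.2  -2.7] p95 [589.8 -69.4  22.2]
red 86 [447.3 330.2] med [ 616.  -200.5   13.3] p5 [ 608.3 -206.8    5.3] p95 [ 628.1 -191.1   16.2]
yellow 364 [303.4 189.9] med [520.7 206.3 104.1] p5 [506.3 133.   -0.5] p95 [579.8 420.4 113.9]
   corners [[279.97503662109375, 171.9737091064453], [287.62286376953125, 164.70826721191406], [326.072265625, 205.1813201904297], [318.4244384765625, 212.44676208496094]]
yellow 77 [356.3 334.2] med [ 462.2 -129.6   13.8] p5 [ 452.6 -136.1   -1.1] p95 [ 473.4 -115.5   16.5]
yellow 116 [411.3 373.4] med [ 504.9 -244.1   12.8] p5 [ 497.5 -251.
[... 6111 characters left out ...]
0.4] med [427.1   3.7 102.6] p5 [410.  -12.8  95.5] p95 [446.   20.3 107.2]
   corners [[340.0, 252.0], [355.0, 252.0], [355.0, 269.0], [340.0, 269.0]]
blue 126 [459.6 276. ] med [ 359.4 -280.    15. ] p5 [ 347.9 -300.6    9.2] p95 [ 371.  -258.9   19.8]
   corners [[449.12939453125, 276.9176330566406], [450.51763916015625, 270.6705627441406], [469.682373046875, 274.9294128417969], [468.29412841796875, 281.1764831542969]]
blue 122 [485.7 281.9] med [ 335.  -344.1   14.7] p5 [ 323.9 -362.     7.1] p95 [ 346.7 -322.4   21.2]
   corners [[475.9999084472656, 282.9999694824219], [477.4830627441406, 276.5730285644531], [495.3033142089844, 280.6853942871094], [493.8201599121094, 287.1123352050781]]
```

Run:
```python
from h import *
np.set_printoptions(precision=1,suppress=True)
d=pickle.load(open("cap0.pkl","rb"))
vv,uu=np.mgrid[:480,:640]; allp=np.c_[uu.ravel(),vv.ravel()]
W,L={"red":120,"blue":104,"yellow":90},{"red":100,"blue":92,"yellow":86}
for n,c in d.items():
    for k,m in masks(c).items():
        p=np.argwhere(m)[:,::-1];w=back(c,p)
        zt=30+L[k]*np.cos(.3)
        w=w[(w[:,2]>zt-16)&(w[:,2]<zt+8)&(abs(w[:,1]-175)<75)&(w[:,0]>430)&(w[:,0]<600)]
        xy=w[:,:2];top=xy[w[:,2]>np.percentile(w[:,2],60)]
        q=xy-xy.mean(0);u=np.linalg.svd(q,full_matrices=False)[2][0];u*=np.sign(u[1])
        s=q@u;mid=(np.percentile(s,1)+np.percentile(s,99))/2
        print(n,k,len(w),"mid",xy.mean(0)+u*mid,"len",np.ptp(np.percentile(s,[1,99])),"dir deg",np.degrees(np.arctan2(u[1],u[0])),"z",np.percentile(w[:,2],[5,50,95]),"x-extent perp",np.percentile(q@[u[1],-u[0]],[5,95]))
    w=back(c,allp)
    # posts
    sel=(abs(w[:,0]-540)<110)&(abs(w[:,1]+165)<110)&(w[:,2]>46)&(w[:,2]<62)
    M=np.zeros((480,640),np.uint8);M.ravel()[sel]=1
    P=np.array([[*back(c,b)[:,:].mean(0),a] for b,a in blobs(M>0,3)])
    ex=np.array([.932,.363]);ey=np.array([-.363,.932])
    for r in P: v=r[:2]-[540.5,-165];print("  post",r,"rack",v@ex,v@ey)
    for nm,b in {"cyl":(480,660,-80,90,20,175),"bottle":(380,480,-60,60,20,120),"filter":(560,760,280,400,20,100),"beaker":(300,460,280,460,20,100)}.items():
        s=w[(w[:,0]>b[0])&(w[:,0]<b[1])&(w[:,1]>b[2])&(w[:,1]<b[3])&(w[:,2]>b[4])&(w[:,2]<b[5])]
        print(nm,len(s),np.percentile(s,3,0),np.percentile(s,97,0))
```

```text
scene red 247 mid [459.  164.1] len 116.29147065068197 dir deg 98.76701960974329 z [117.4 124.9 127.4] x-extent perp [-4.   5.4]
scene yellow 198 mid [512.5 172.9] len 87.01485597168659 dir deg 98.62808298673573 z [102.7 111.  114.1] x-extent perp [-4.1  5.3]
scene blue 188 mid [560.1 179.5] len 99.88418075493036 dir deg 98.3441490876275 z [111.6 117.1 119.4] x-extent perp [-4.   5.2]
  post [ 596.6 -113.6   50.6   16. ] rack 70.97658332090688 27.5419837569388
  post [ 573.6 -122.6   51.3   15. ] rack 46.23245826157687 27.473848941608043
  post [ 559.9 -128.2   51.3   16. ] rack 31.414379180138226 27.262433049154946
  post [ 617.6 -165.1   51.    18. ] rack 71.84955301407985 -28.08812698872674
  post [ 517.4 -178.2   53.8  341. ] rack -26.3203779089561 -3.943970243925203
  post [ 594.6 -174.3   50.5   21. ] rack 47.06054692987324 -28.30493392867968
  post [ 580.4 -179.8   51.2   16. ] rack 31.846069273278854 -28.30796540547315
  post [ 485.7 -157.5   51.    19. ] rack -48.33361490446046 26.866399115860638
  post [ 461.9 -166.8   50.9   23. ] rack -73.90462808572376 26.846717751558387
[... 1683 characters left out ...]
62 -26.90884403750615
  post [ 503.3 -141.6   55.1    4. ] rack -26.137938075609423 35.34479632217972
  post [ 500.6 -126.1   55.2   10. ] rack -23.110414075629592 50.70927607133838
  post [ 499.7 -150.7   52.3    8. ] rack -32.82795146309304 28.162298240249292
  post [ 482.8 -216.4   52.3    8. ] rack -72.462311283184 -26.987640422611392
  post [ 485.6 -156.1   50.5    9. ] rack -47.92552738316254 28.22736816514643
  post [ 462.4 -164.8   51.7    8. ] rack -72.76387023947134 28.516283573525726
cyl 263 [591.1  -7.7  23.5] [617.8  16.6 160.3]
bottle 440 [399.7 -17.1  28.6] [444.6  29.6 106.8]
filter 987 [634.7 283.9  21.8] [752.7 393.9  93. ]
beaker 442 [328.3 362.1  22.4] [393.3 427.9  86.1]
```

The posts fit a rack centred at about (540,-165) with yaw about 21.7°. The stand's yaw is about 8.6°, and the cassettes lean towards the robot. Next I'll work out the approach to red.

```bash
cat >> h.py <<'E'
from scipy.spatial.transform import Rotation as Ro
def tool(yaw,lean=0.):
    "tool frame: y along horizontal dir yaw (deg), leaned so that tool z=-cassette up"
    e=np.array([np.cos(np.radians(yaw)),np.sin(np.radians(yaw)),0]);k=np.array([0,0,1.])
    up=-np.sin(lean)*e+np.cos(lean)*k; y=np.cos(lean)*e+np.sin(lean)*k; z=-up
    return np.c_[np.cross(y,z),y,z],up
def delta(pos,R,s,cmd=None):
    "total shift (units) and turn (units) from state s to pose"
    Rc=Ro.from_rotvec(s["ee_rot"]);p=s["eef_pos"]
    return (np.array(pos)-p)/30,(Ro.from_matrix(R)*Rc.inv()).as_rotvec()/1.5
E
python3 - <<'E'
from h import *
from workcell import robot
np.set_printoptions(precision=4,suppress=True)
s=robot.get_state()
for lean in (0,.3):
    R,up=tool(8.6,lean);g=np.array([460,166,125])-22*tool(8.6,.3)[1]
    pre=g+70*tool(8.6,.3)[1]
    print(lean,g,pre,*delta(pre,R,s), "after lean only", (Ro.from_matrix(tool(8.6,.3)[0])*Ro.from_matrix(tool(8.6,0)[0]).inv()).as_rotvec()/1.5, up)
E
```

```text
0 [466.4283 166.9722 103.9826] [445.9745 163.8788 170.8562] [  5.494  -14.048   -2.2461] [ 0.001  -0.0013 -0.6486] after lean only [ 0.0299 -0.1978 -0.    ] [0. 0. 1.]
0.3 [466.4283 166.9722 103.9826] [445.9745 163.8788 170.8562] [  5.494  -14.048   -2.2461] [ 0.1247 -0.1686 -0.6435] after lean only [ 0.0299 -0.1978 -0.    ] [-0.2922 -0.0442  0.9553]
```

servo_tool(deltas=[[[0.3, -0.9, 0], [0, 0, -0.065], 0.35], [[0.3, -0.9, 0], [0, 0, -0.065], 0.35], [[0.3, -0.9, 0], [0, 0, -0.065], 0.35], [[0.3, -0.9, 0], [0, 0, -0.065], 0.35], [[0.3, -0.9, 0], [0, 0, -0.065], 0.35], [[0.3, -0.9, 0], [0, 0, -0.065], 0.35], [[0.3, -0.9, 0], [0, 0, -0.065], 0.35], [[0.3, -0.9, 0], [0, 0, -0.065], 0.35], [[0.3, -0.9, 0], [0, 0, -0.065], 0.35], [[0.3, -0.9, 0], [0, 0, -0.065], 0.35]], force=40)

```text
clock: 1.35
eef_pos: [372.0, 314.2, 239.3]
ee_rot: [-2.058, -2.373, 0.0]
contact_force: [-0.4, 0.3, -0.2]
finger_gap: 0.352
gripper_force: 0.0
```

servo_tool(deltas=[[[0.25, -0.5, -0.22], [0.003, -0.02, 0], 0.35], [[0.25, -0.5, -0.22], [0.003, -0.02, 0], 0.35], [[0.25, -0.5, -0.22], [0.003, -0.02, 0], 0.35], [[0.25, -0.5, -0.22], [0.003, -0.02, 0], 0.35], [[0.25, -0.5, -0.22], [0.003, -0.02, 0], 0.35], [[0.25, -0.5, -0.22], [0.003, -0.02, 0], 0.35], [[0.25, -0.5, -0.22], [0.003, -0.02, 0], 0.35], [[0.25, -0.5, -0.22], [0.003, -0.02, 0], 0.35], [[0.25, -0.5, -0.22], [0.003, -0.02, 0], 0.35], [[0, 0, 0], [0, 0, 0], 0.35]])

```text
clock: 2.6
eef_pos: [438.6, 178.7, 179.5]
ee_rot: [1.931, 2.228, 0.304]
contact_force: [1.4, 0.7, -0.7]
finger_gap: 0.353
gripper_force: 0.0
```

Run:
```python
from h import *
from workcell import robot
np.set_printoptions(precision=4,suppress=True)
s=robot.get_state();print(s["clock"],s["eef_pos"],s["joint_positions"])
R,up=tool(8.6,.3);g=np.array([460,166,125])-22*up
print("pre",*delta(g+70*up,R,s),"grasp",*delta(g,R,s))
c=robot.capture("wrist");cv2.imwrite("pics/w1.png",c["frame"]);pickle.dump(c,open("w1.pkl","wb"))
for k,m in masks(c).items():
    for p,a in blobs(m,150):
        w=back(c,p);q=w[:,:2]-w[:,:2].mean(0);u=np.linalg.svd(q,full_matrices=False)[2][0];sx=q@u
        print(k,a,p.mean(0),np.median(w,0),"mid",w[:,:2].mean(0)+u*(np.percentile(sx,1)+np.percentile(sx,99))/2,np.ptp(np.percentile(sx,[1,99])),np.degrees(np.arctan2(u[1],u[0])),np.percentile(w[:,2],[5,95]))
```

```text
2.6 [438.5726 178.6878 179.5043] [-0.7199  0.3552  0.3037  2.2031 -0.0703  0.3396 -0.2416]
pre [ 0.2467 -0.4936 -0.2883] [ 0.003  -0.019   0.0048] grasp [ 0.9285 -0.3905 -2.5174] [ 0.003  -0.019   0.0048]
red 4099 [325.3062 276.5548] [459.2747 176.5425 124.9982] mid [460.3904 168.1491] 116.91905155030517 -80.80354516360477 [122.3782 126.5679]
red 4272 [114.4537 308.2685] [341.4886 123.9079  63.4264] mid [340.9627 121.9688] 43.778647527088935 -107.71436331287047 [56.226  64.6628]
yellow 701 [448.2739  17.0756] [569.3979 351.1712  11.2984] mid [569.9488 351.3427] 20.55785471690965 30.328375610100338 [ 9.8028 12.5012]
yellow 2844 [400.0053 259.0475] [512.0995 183.107  111.2337] mid [514.0301 175.8873] 86.6056191327506 -73.0817217486384 [ 98.4731 113.1528]
blue 3738 [469.4227 256.0032] [559.4635 188.8811 116.4501] mid [559.9077 183.0159] 100.23586757662042 -78.04689330250405 [102.9244 118.8012]
```

View pics/w1.png

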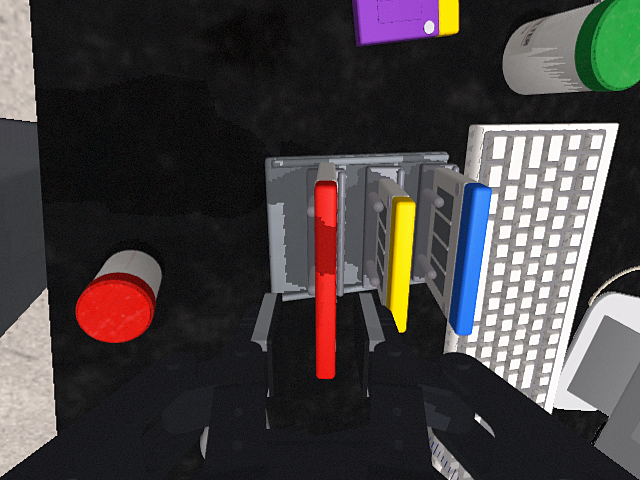

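The wrist view shows red at column 325, centred between the finger pads at columns 270 and 378. Yellow (400) and blue (470) are clear. Next is the descent along the cassette axis.

servo_tool(deltas=[[[0.25, -0.46, -0.29], [0.003, -0.019, 0.005], 0.35], [[0.085, 0.013, -0.279], [0, 0, 0], 0.35], [[0.085, 0.013, -0.279], [0, 0, 0], 0.35], [[0.085, 0.013, -0.279], [0, 0, 0], 0.35], [[0.085, 0.013, -0.279], [0, 0, 0], 0.35], [[0.085, 0.013, -0.279], [0, 0, 0], 0.35], [[0.085, 0.013, -0.279], [0, 0, 0], 0.35], [[0.085, 0.013, -0.279], [0, 0, 0], 0.35], [[0.085, 0.013, -0.279], [0, 0, 0], 0.35], [[0, 0, 0], [0, 0, 0], 0.35]])

```text
clock: 3.9
eef_pos: [466.7, 170.0, 103.5]
ee_rot: [1.903, 2.224, 0.337]
contact_force: [-0.2, -0.1, -0.6]
finger_gap: 0.345
gripper_force: 0.0
```

servo_tool(deltas=[[[0, 0, 0], [0, 0, 0], 0.2], [[0, 0, 0], [0, 0, 0], 0.1], [[0, 0, 0], [0, 0, 0], 0], [[0, 0, 0], [0, 0, 0], 0], [[0, 0, 0], [0, 0, 0], 0]])

```text
clock: 4.53
eef_pos: [466.5, 170.2, 104.4]
ee_rot: [1.903, 2.224, 0.338]
contact_force: [-2.8, 0.0, 2.6]
finger_gap: 0.133
gripper_force: 39.4
```

```bash
cat > m.py <<'E'
from h import *
def band(c,k,lo,hi,amin=100):
    "largest band-like blobs of colour k with median height in lo..hi"
    out=[]
    for p,a in blobs(masks(c)[k],amin):
        w=back(c,p);z=np.median(w[:,2])
        if not lo<z<hi: continue
        w=w[abs(w[:,2]-z)<20]
        q=w[:,:2]-w[:,:2].mean(0);u=np.linalg.svd(q,full_matrices=False)[2][0];u*=np.sign(u[1]);sx=q@u
        pc=np.percentile(sx,[1,99]);out.append((a,w[:,:2].mean(0)+u*pc.mean(),round(np.ptp(pc),1),"dir",round(np.degrees(np.arctan2(u[1],u[0])),2),"z",np.percentile(w[:,2],[5,50,95])))
    return out
E
python3 - <<'E'
from m import *
from workcell import robot
np.set_printoptions(precision=3,suppress=True)
s=robot.get_state();print(s)
R,up=tool(8.6,.3);g=np.array([460,167,125])-22*up
print("err",*delta(g,R,s))
E
```

```text
{'clock': 4.525, 'joint_positions': array([-0.571,  0.522,  0.18 ,  2.249, -0.112,  0.087, -0.163]), 'joint_velocities': array([-0.001,  0.   ,  0.001, -0.   ,  0.001,  0.   ,  0.   ]), 'joint_efforts': array([  0.141, -32.01 ,   1.906,  -8.506,   0.023,  -1.243,   0.004]), 'eef_pos': array([466.519, 170.189, 104.385]), 'ee_rot': array([1.903, 2.224, 0.338]), 'contact_force': array([-2.825,  0.01 ,  2.574]), 'wrist_torque': array([-0.095,  0.563,  0.024]), 'gripper_force': 39.39230315387249, 'finger_gap': 0.13300918390323535}
err [-0.003 -0.074 -0.013] [-0.     0.001 -0.004]
```

servo_tool(deltas=[[[-0.05, -0.008, 0.17], [0, 0, 0], 0], [[-0.1, -0.015, 0.33], [0, 0, 0], 0], [[-0.1, -0.015, 0.33], [0, 0, 0], 0], [[-0.1, -0.015, 0.4], [0, 0, 0], 0], [[0, 0, 0.7], [0, 0, 0], 0], [[0, 0, 0.9], [0, 0, 0], 0], [[0, 0, 0.9], [-0.006, 0.04, 0], 0], [[0, 0, 0.9], [-0.012, 0.079, 0], 0], [[0, 0, 0.8], [-0.012, 0.079, 0], 0], [[0, 0, 0], [0, 0, 0], 0]])

```text
clock: 5.78
eef_pos: [459.1, 168.9, 269.2]
ee_rot: [2.042, 2.383, 0.013]
contact_force: [-0.3, -0.5, -1.6]
finger_gap: 0.134
gripper_force: 39.5
```

```bash
cat > st.py <<'E'
from m import *
from workcell import robot
import sys
np.set_printoptions(precision=3,suppress=True)
def look(k,lo,hi,p=None,yaw=21.7,lean=0,cams=("top","scene")):
    s=robot.get_state();print("t",s["clock"],"tcp",s["eef_pos"],"gap",s["finger_gap"],"gf",s["gripper_force"],"F",s["contact_force"],"j",s["joint_positions"])
    if p is not None: print("delta",*delta(p,tool(yaw,lean)[0],s))
    for n in cams:
        for r in band(robot.capture(n),k,lo,hi): print(n,*r)
E
python3 - <<'E'
from st import *
look("red",200,350,(595.8,-142.8,270))
E
```

```text
t 5.775 tcp [459.054 168.887 269.207] gap 0.13390211986768472 gf 39.54437926411629 F [-0.281 -0.541 -1.643] j [-0.599  0.337  0.276  1.844 -0.111  0.967 -0.122]
delta [  4.558 -10.39    0.026] [-0.003  0.005  0.15 ]
scene 214 [458.476 136.269] 62.6 dir 98.0 z [276.924 287.99  290.636]
```

servo_tool(deltas=[[[0.3, -0.7, 0], [0, 0, 0.01], 0], [[0.32, -0.75, 0], [0, 0, 0.01], 0], [[0.33, -0.75, 0], [0, 0, 0.011], 0], [[0.33, -0.75, 0], [0, 0, 0.011], 0], [[0.33, -0.75, 0], [0, 0, 0.011], 0], [[0.33, -0.75, 0], [0, 0, 0.011], 0], [[0.33, -0.75, 0], [0, 0, 0.011], 0], [[0.33, -0.75, 0], [0, 0, 0.011], 0], [[0.33, -0.75, 0], [0, 0, 0.011], 0], [[0.33, -0.75, 0], [0, 0, 0.011], 0]])

```text
clock: 7.12
eef_pos: [552.4, -54.9, 265.5]
ee_rot: [-1.839, -2.543, -0.001]
contact_force: [1.2, -0.8, -1.5]
finger_gap: 0.133
gripper_force: 39.5
```

servo_tool(deltas=[[[0.33, -0.75, 0], [0, 0, 0.011], 0], [[0.33, -0.75, 0], [0, 0, 0.011], 0], [[0.33, -0.75, 0], [0, 0, 0.011], 0], [[0.33, -0.75, 0], [-0.003, 0.005, 0.011], 0], [[0, 0, -0.8], [0, 0, 0], 0], [[0, 0, -0.8], [0, 0, 0], 0], [[0, 0, -0.8], [0, 0, 0], 0], [[0, 0, -0.8], [0, 0, 0], 0], [[0, 0, -0.5], [0, 0, 0], 0], [[0, 0, 0], [0, 0, 0], 0]])

```text
clock: 8.38
eef_pos: [592.1, -144.1, 154.5]
ee_rot: [-1.753, -2.597, 0.011]
contact_force: [-0.1, -0.1, -0.5]
finger_gap: 0.129
gripper_force: 39.4
```

Run:
```python
from st import *
look("red",100,250,(595.8,-142.8,150))
c=robot.capture("scene");cv2.imwrite("pics/s1.png",cv2.resize(c["frame"][200:440,250:570],None,fx=2.4,fy=2.4))
c=robot.capture("wrist");cv2.imwrite("pics/w2.png",c["frame"]);pickle.dump(c,open("w2.pkl","wb"))
print(band(c,"red",100,250))
```

```text
t 8.375 tcp [ 592.126 -144.091  154.467] gap 0.12920969425581993 gf 39.40897358581424 F [-0.137 -0.147 -0.471] j [ 0.055  0.655  0.242  1.644 -0.186  0.876  0.754]
delta [ 0.122  0.043 -0.149] [ 0.001 -0.007 -0.003]
top 100 [ 578.334 -111.361] 43.8 dir 114.04 z [171.607 175.481 179.63 ]
scene 288 [ 602.679 -179.301] 49.1 dir 111.88 z [165.13  175.508 178.5  ]
[(np.int32(8348), array([ 590.456, -134.028]), np.float64(91.7), 'dir', np.float64(111.81), 'z', array([176.911, 178.484, 179.471]))]
```

View pics/w2.png

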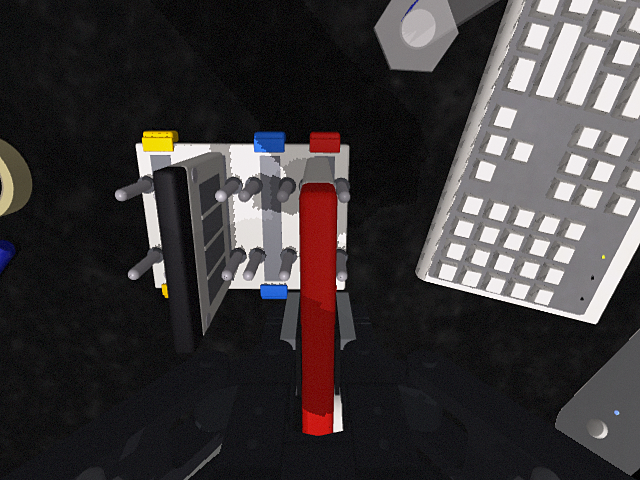

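View pics/s1.png

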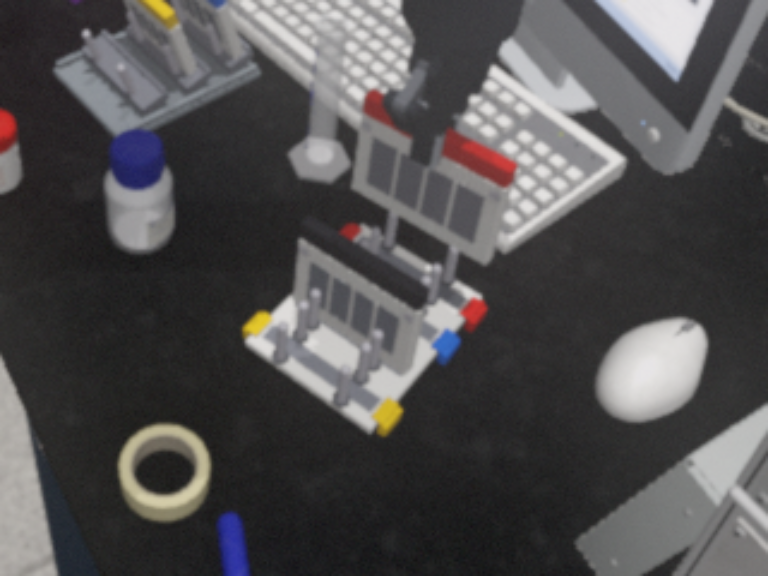

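The wrist view shows the red band at column 318, running along the slot and slightly left of its post pair (posts at about columns 287 and 342). I'll measure the posts in that same view, so that camera bias cancels.

```bash
cat >> m.py <<'E'
EX=np.array([np.cos(np.radians(21.7)),np.sin(np.radians(21.7))]);EY=np.array([-EX[1],EX[0]]);RC=np.array([540.1,-165.])
def posts(c,show=True):
    vv,uu=np.mgrid[:480,:640];w=back(c,np.c_[uu.ravel(),vv.ravel()])
    q=(w[:,:2]-RC);x=q@EX;y=q@EY
    M=((abs(x)<85)&(abs(y)<45)&(w[:,2]>50.5)&(w[:,2]<58)).reshape(480,640)
    o=[]
    for b,a in blobs(M,10):
        v=back(c,b)[:,:2].mean(0)-RC;v=np.array([v@EX,v@EY]);o.append([*v,a])
    return np.array(o)
def rack(p): v=np.asarray(p)[:2]-RC;return np.array([v@EX,v@EY])
E
python3 - <<'E'
from m import *
np.set_printoptions(precision=1,suppress=True)
c=pickle.load(open("w2.pkl","rb"));print(posts(c))
p=np.concatenate([b for b,a in blobs(masks(c)["red"],2000)]);w=back(c,p);w=w[w[:,2]>176]
q=np.array([rack(v) for v in w[:,:2]]);
for lo,hi in((-60,-40),(-40,-20),(-20,0),(0,20),(20,40),(40,60)):
    s=q[(q[:,1]>lo)&(q[:,1]<hi),0]
    if len(s)>50: print(lo,hi,np.percentile(s,[2,50,98]))
print("y ext",np.percentile(q[:,1],[.5,99.5]),"tcp",rack([592.1,-144.1]), [ (k,a,rack(back(c,b).mean(0))) for k in("red","blue","yellow") for b,a in blobs(masks(c)[k],60)])
E
```

```text
[[-11.8   3.3 436. ]
 [-69.7  27.7 109. ]
 [ -5.1  27.4 105. ]
 [  9.8  27.6 104. ]
 [ 34.5  27.5 102. ]
 [ 74.2  27.3 106. ]
 [-48.1  27.8  10. ]
 [-69.8 -27.9  95. ]
 [ -5.2 -28.4  84. ]
 [  9.5 -28.2  90. ]
 [ 34.5 -28.2  90. ]
 [ 74.  -28.3  88. ]]
-40 -20 [52.6 58.2 63.9]
-20 0 [52.8 58.2 63.7]
0 20 [52.9 58.3 63.6]
20 40 [52.7 58.3 63.7]
40 60 [52.6 58.2 63.5]
y ext [-36.4  56.1] tcp [56.   0.2] [('red', np.int32(589), array([62.1, 58.7])), ('red', np.int32(8348), array([58.2, 15.9])), ('blue', np.int32(603), array([22.3, 59. ])), ('blue', np.int32(123), array([-191.6,  -30.7])), ('blue', np.int32(369), array([ 21.9, -58.9])), ('yellow', np.int32(655), array([-56.1,  59.5])), ('yellow', np.int32(72), array([-64.5, -56.5]))]
```

servo_tool(deltas=[[[0.078, 0.139, 0], [0.001, -0.007, -0.003], 0], [[0, 0, -0.1], [0, 0, 0], 0], [[0, 0, -0.2], [0, 0, 0], 0], [[0, 0, -0.2], [0, 0, 0], 0], [[0, 0, -0.2], [0, 0, 0], 0], [[0, 0, -0.2], [0, 0, 0], 0], [[0, 0, 0], [0, 0, 0], 0]])

```text
clock: 9.45
eef_pos: [595.6, -140.6, 128.4]
ee_rot: [1.763, 2.598, 0.001]
contact_force: [0.2, -0.4, -2.0]
finger_gap: 0.13
gripper_force: 39.4
```

Run:
```python
from st import *
s=robot.get_state();print(s["eef_pos"],rack(s["eef_pos"]),s["contact_force"],s["wrist_torque"],delta((0,0,0),tool(21.7)[0],s)[1])
c=robot.capture("wrist");pickle.dump(c,open("w3.pkl","wb"));P=posts(c);print(P[abs(P[:,0]-60)<30])
p=np.concatenate([b for b,a in blobs(masks(c)["red"],2000)]);w=back(c,p);q=np.array([rack(v) for v in w[:,:2]]);print(np.percentile(q[:,0],[2,50,98]),np.percentile(w[:,2],[5,50,95]),q[:,1].max())
```

```text
[ 595.62  -140.58   128.386] [60.614  2.161] [ 0.223 -0.391 -2.043] [-0.014  0.048 -0.005] [0.    0.001 0.   ]
[[ 34.574  27.471 133.   ]
 [ 48.309  27.463  83.   ]
 [ 74.738  27.425 108.   ]
 [ 34.403 -27.733 102.   ]]
[55.606 61.186 66.524] [148.241 149.813 150.841] 82.30330338614016
```

servo_tool(deltas=[[[0.012, 0.005, -0.1], [0, 0, 0], 0], [[0, 0, -0.2], [0, 0, 0], 0], [[0, 0, -0.2], [0, 0, 0], 0], [[0, 0, -0.2], [0, 0, 0], 0], [[0, 0, -0.2], [0, 0, 0], 0], [[0, 0, -0.1], [0, 0, 0], 0], [[0, 0, 0], [0, 0, 0], 0]])

```text
clock: 10.38
eef_pos: [596.2, -140.5, 98.8]
ee_rot: [1.762, 2.597, 0.002]
contact_force: [-0.5, -0.3, -1.3]
finger_gap: 0.134
gripper_force: 39.4
```

servo_tool(deltas=[[[0, 0, -0.06], [0, 0, 0], 0], [[0, 0, -0.06], [0, 0, 0], 0], [[0, 0, 0], [0, 0, 0], 0]])

```text
clock: 10.75
eef_pos: [596.3, -140.5, 95.4]
ee_rot: [1.762, 2.597, 0.002]
contact_force: [-0.2, 0.8, -1.8]
finger_gap: 0.134
gripper_force: 39.4
```

servo_tool(deltas=[[[0, 0, -0.05], [0, 0, 0], 0], [[0, 0, -0.05], [0, 0, 0], 0], [[0, 0, 0], [0, 0, 0], 0]])

```text
clock: 11.12
eef_pos: [596.6, -140.7, 92.9]
ee_rot: [1.762, 2.597, 0.003]
contact_force: [-0.0, -0.6, 1.8]
finger_gap: 0.135
gripper_force: 40.0
```

servo_tool(deltas=[[[0, 0, -0.05], [0, 0, 0], 0], [[0, 0, 0], [0, 0, 0], 0]])

```text
clock: 11.38
eef_pos: [596.7, -140.8, 92.7]
ee_rot: [1.761, 2.596, 0.003]
contact_force: [-2.2, -0.4, 9.2]
finger_gap: 0.131
gripper_force: 40.9
```

servo_tool(deltas=[[[0, 0, 0.05], [0, 0, 0], 0.16], [[0, 0, 0], [0, 0, 0], 0.2], [[0, 0, 0], [0, 0, 0], 0.25], [[0, 0, 0.3], [0, 0, 0], 0.25], [[0, 0, 0.8], [0, 0, 0], 0.25], [[0, 0, 0.9], [0, 0, 0], 0.35], [[0, 0, 0.9], [0, 0, 0], 0.35], [[0, 0, 0.9], [0, 0, 0], 0.35]])

```text
clock: 12.38
eef_pos: [596.4, -140.6, 208.0]
ee_rot: [1.762, 2.596, 0.003]
contact_force: [0.3, 1.2, -0.2]
finger_gap: 0.35
gripper_force: 0.0
```

Run:
```python
from st import *
yl=np.array([513.6,175,0]);R,up=tool(8.6,.3)
g=np.array([513.6,175,30+86*np.cos(.3)-1.5])-22*up;print(g,g+60*up)
s=robot.get_state();print(*delta(g+60*up,R,s),*delta(g+60*up,tool(8.6)[0],s))
for n in("wrist","top"):
    c=robot.capture(n)
    for r in band(c,"red",60,140):print(n,*r,rack(r[1]))
    for r in band(c,"yellow",90,130):print(n,*r)
    for r in band(c,"blue",90,130):print(n,*r)
```

```text
[520.028 175.972  89.642] [502.496 173.321 146.962]
[-3.13  10.464 -2.034] [ 0.053 -0.191 -0.151] [-3.13  10.464 -2.034] [ 0.001  0.003 -0.152]
wrist 3203 [ 598.085 -142.153] 116.6 dir 111.87 z [113.048 114.394 115.548] [62.323 -0.212]
top 138 [ 586.421 -117.361] 64.7 dir 112.24 z [109.341 113.841 117.896] [60.653 27.136]
top 304 [339.563 120.429] 43.5 dir 151.42 z [58.219 62.563 67.144] [-80.789 339.349]
top 194 [514.013 174.636] 86.6 dir 98.91 z [ 99.96  110.721 115.351]
top 206 [560.831 181.689] 99.2 dir 98.52 z [112.294 116.987 121.112]
top 210 [426.97    4.122] 36.7 dir 151.19 z [ 98.098 102.726 106.891]
```

servo_tool(deltas=[[[-0.22, 0.75, 0.4], [0, 0, -0.011], 0.35], [[-0.22, 0.75, 0.4], [0, 0, -0.011], 0.35], [[-0.22, 0.75, 0], [0, 0, -0.011], 0.35], [[-0.22, 0.75, 0], [0, 0, -0.011], 0.35], [[-0.22, 0.75, 0], [0, 0, -0.011], 0.35], [[-0.22, 0.75, 0], [0, 0, -0.011], 0.35], [[-0.22, 0.75, 0], [0, 0, -0.011], 0.35], [[-0.22, 0.75, 0], [0, 0, -0.011], 0.35], [[-0.22, 0.75, 0], [0, 0, -0.011], 0.35], [[-0.22, 0.75, 0], [0, 0, -0.011], 0.35]])

```text
clock: 13.72
eef_pos: [529.7, 85.1, 229.8]
ee_rot: [1.971, 2.443, 0.0]
contact_force: [0.1, 1.9, 0.6]
finger_gap: 0.35
gripper_force: 0.0
```

servo_tool(deltas=[[[-0.23, 0.74, 0], [0, 0, -0.011], 0.35], [[-0.23, 0.74, 0], [0, 0, -0.011], 0.35], [[-0.23, 0.74, 0], [0, 0, -0.01], 0.35], [[-0.23, 0.74, 0], [0, 0, -0.01], 0.35], [[0, 0, -0.566], [0.006, -0.04, 0], 0.35], [[0, 0, -0.566], [0.006, -0.04, 0], 0.35], [[0, 0, -0.566], [0.006, -0.04, 0], 0.35], [[0, 0, -0.566], [0.006, -0.04, 0], 0.35], [[0, 0, -0.566], [0.006, -0.04, 0], 0.35], [[0, 0, 0], [0, 0, 0], 0.35]])

```text
clock: 14.98
eef_pos: [500.2, 172.6, 143.7]
ee_rot: [1.906, 2.218, 0.332]
contact_force: [-0.5, -0.3, 0.1]
finger_gap: 0.35
gripper_force: 0.0
```

Run:
```python
from st import *
R,up=tool(8.6,.3)
c=robot.capture("wrist")
for k in("yellow","blue"):
    for r in band(c,k,80,130,300):print(k,*r)
g=np.array([513.6,175,30+86*np.cos(.3)-1.5])-22*up
s=robot.get_state();print(s["eef_pos"],s["clock"],g,"pre",*delta(g+60*up,R,s),"axis",60*up/30)
```

```text
yellow 4136 [513.94  175.792] 87.7 dir 98.19 z [108.373 111.539 113.108]
blue 4054 [560.791 185.784] 95.5 dir 98.7 z [114.162 117.239 118.862]
[502.092 173.029 145.021] 15.025 [520.028 175.972  89.642] pre [0.013 0.01  0.065] [0.002 0.003 0.   ] axis [-0.584 -0.088  1.911]
```

servo_tool(deltas=[[[0.075, 0.0145, -0.231], [0.002, 0.003, 0], 0.35], [[0.075, 0.0145, -0.231], [0, 0, 0], 0.35], [[0.075, 0.0145, -0.231], [0, 0, 0], 0.35], [[0.075, 0.0145, -0.231], [0, 0, 0], 0.35], [[0.075, 0.0145, -0.231], [0, 0, 0], 0.35], [[0.075, 0.0145, -0.231], [0, 0, 0], 0.35], [[0.075, 0.0145, -0.231], [0, 0, 0], 0.35], [[0.075, 0.0145, -0.231], [0, 0, 0], 0.35], [[0, 0, 0], [0, 0, 0], 0.35], [[0, 0, 0], [0, 0, 0], 0.2]])

```text
clock: 16.27
eef_pos: [520.9, 176.7, 90.3]
ee_rot: [1.908, 2.218, 0.339]
contact_force: [0.7, 0.7, -0.3]
finger_gap: 0.2
gripper_force: 0.0
```

servo_tool(deltas=[[[0, 0, 0], [0, 0, 0], 0.1], [[0, 0, 0], [0, 0, 0], 0], [[0, 0, 0], [0, 0, 0], 0], [[0, 0, 0], [0, 0, 0], 0]])

```text
clock: 16.77
eef_pos: [520.6, 176.7, 90.3]
ee_rot: [1.908, 2.218, 0.339]
contact_force: [-1.7, -0.5, 1.9]
finger_gap: 0.134
gripper_force: 39.4
```

Run:
```python
from st import *
R,up=tool(8.6,.3)
g=np.array([513.6,175,30+86*np.cos(.3)-1.5])-22*up
s=robot.get_state();print(s["eef_pos"],s["clock"],g,"err",*delta(g,R,s),s["gripper_force"],s["finger_gap"],s["contact_force"],s["joint_positions"])
```

```text
[520.647 176.735  90.337] 16.775 [520.028 175.972  89.642] err [-0.021 -0.025 -0.023] [-0.001  0.001  0.   ] 39.44778858684003 0.1337367704448067 [-1.684 -0.48   1.881] [-0.535  0.598  0.187  2.123 -0.244  0.139 -0.01 ]
```

servo_tool(deltas=[[[-0.05, -0.008, 0.17], [0, 0, 0], 0], [[-0.1, -0.015, 0.33], [0, 0, 0], 0], [[-0.1, -0.015, 0.33], [0, 0, 0], 0], [[-0.1, -0.015, 0.4], [0, 0, 0], 0], [[0, 0, 0.7], [0, 0, 0], 0], [[0, 0, 0.9], [0, 0, 0], 0], [[0, 0, 0.9], [-0.006, 0.04, 0], 0], [[0, 0, 0.9], [-0.012, 0.079, 0], 0], [[0, 0, 0.8], [-0.012, 0.079, 0], 0], [[0, 0, 0], [0, 0, 0], 0]])

```text
clock: 18.02
eef_pos: [513.1, 175.3, 255.2]
ee_rot: [2.047, 2.377, 0.013]
contact_force: [0.8, 0.4, -2.1]
finger_gap: 0.137
gripper_force: 39.6
```

Run:
```python
from st import *
look("yellow",200,350,(484.6,-186,140),cams=())
```

```text
t 18.025 tcp [513.081 175.311 255.173] gap 0.13693553536425132 gf 39.61625201627612 F [ 0.788  0.435 -2.109] j [-0.603  0.441  0.346  1.731 -0.174  0.989 -0.044]
delta [ -0.949 -12.044  -3.839] [-0.003  0.006  0.153]
```

servo_tool(deltas=[[[-0.06, -0.7, 0], [0, 0, 0.009], 0], [[-0.06, -0.76, 0], [0, 0, 0.01], 0], [[-0.06, -0.76, 0], [0, 0, 0.01], 0], [[-0.06, -0.76, 0], [0, 0, 0.01], 0], [[-0.06, -0.76, 0], [0, 0, 0.01], 0], [[-0.06, -0.76, 0], [0, 0, 0.01], 0], [[-0.06, -0.76, 0], [0, 0, 0.01], 0], [[-0.06, -0.76, 0], [0, 0, 0.01], 0], [[-0.06, -0.76, 0], [0, 0, 0.01], 0], [[-0.06, -0.76, 0], [0, 0, 0.01], 0]])

```text
clock: 19.27
eef_pos: [490.3, -51.3, 251.7]
ee_rot: [-1.865, -2.527, -0.002]
contact_force: [0.6, 0.3, -2.5]
finger_gap: 0.132
gripper_force: 39.6
```

servo_tool(deltas=[[[-0.06, -0.76, 0], [0, 0, 0.01], 0], [[-0.06, -0.76, 0], [0, 0, 0.01], 0], [[-0.06, -0.76, 0], [0, 0, 0.01], 0], [[-0.06, -0.76, 0], [0, 0, 0.01], 0], [[-0.06, -0.76, 0], [-0.003, 0.006, 0.01], 0], [[-0.05, -0.7, 0], [0, 0, 0.004], 0], [[0, 0, -0.8], [0, 0, 0], 0], [[0, 0, -0.9], [0, 0, 0], 0], [[0, 0, -0.9], [0, 0, 0], 0], [[0, 0, -0.8], [0, 0, 0], 0]])

```text
clock: 20.52
eef_pos: [479.8, -185.0, 149.2]
ee_rot: [-1.76, -2.596, 0.011]
contact_force: [-0.5, -0.5, -1.7]
finger_gap: 0.132
gripper_force: 39.6
```

servo_tool(deltas=[[[0, 0, 0], [0, 0, 0], 0], [[0, 0, 0], [0, 0, 0], 0]])

```text
clock: 20.78
eef_pos: [481.6, -185.9, 151.5]
ee_rot: [-1.761, -2.597, 0.01]
contact_force: [-0.2, 0.2, -0.8]
finger_gap: 0.136
gripper_force: 39.4
```

```bash
cat >> st.py <<'E'
def hover(k,x0,f):
    s=robot.get_state();print("t",s["clock"],"tcp",s["eef_pos"],"rack",rack(s["eef_pos"]),"F",s["contact_force"],"gap",s["finger_gap"],"rot",delta((0,0,0),tool(21.7)[0],s)[1])
    c=robot.capture("wrist");cv2.imwrite(f,c["frame"]);P=posts(c);print(P[abs(P[:,0]-x0)<35])
    for p,a in blobs(masks(c)[k],1500):
        w=back(c,p)
        if np.median(w[:,2])<90: continue
        q=np.array([rack(v) for v in w[:,:2]])
        print("band",np.percentile(w[:,2],[5,50,95]),"y",np.percentile(q[:,1],[1,99]))
        for lo in range(-60,60,20):
            sx=q[(q[:,1]>lo)&(q[:,1]<lo+20),0]
            if len(sx)>100: print(lo,np.percentile(sx,[2,50,98]))
E
python3 - <<'E'
from st import *
hover("yellow",-60,"pics/w4.png")
E
```

```text
t 20.775 tcp [ 481.585 -185.937  151.52 ] rack [-62.11    2.182] F [-0.168  0.194 -0.798] gap 0.1357558965474886 rot [ 0.002 -0.004 -0.   ]
[[-72.477  28.143  44.   ]
 [-45.814  27.543 107.   ]
 [-30.935  27.706 108.   ]
 [-45.885 -27.993  92.   ]
 [-31.02  -28.002  92.   ]]
band [169.929 173.743 174.809] y [-31.317  46.319]
-40 [-67.265 -61.279 -55.638]
-20 [-67.007 -61.299 -55.945]
0 [-66.902 -61.318 -55.894]
20 [-67.218 -61.65  -55.837]
40 [-67.115 -61.66  -55.98 ]
```

servo_tool(deltas=[[[0.087, 0.035, 0], [0.002, -0.004, 0], 0], [[0, 0, -0.2], [0, 0, 0], 0], [[0, 0, -0.25], [0, 0, 0], 0], [[0, 0, -0.25], [0, 0, 0], 0], [[0, 0, -0.15], [0, 0, 0], 0], [[0, 0, 0], [0, 0, 0], 0]])

```text
clock: 21.58
eef_pos: [484.1, -184.9, 125.0]
ee_rot: [-1.762, -2.598, 0.002]
contact_force: [-0.5, -0.3, -1.9]
finger_gap: 0.131
gripper_force: 39.5
```

Run:
```python
from st import *
hover("yellow",-60,"pics/w5.png")
```

```text
t 21.575 tcp [ 484.111 -184.926  125.048] rack [-59.389   2.188] F [-0.487 -0.324 -1.903] gap 0.13138926889554547 rot [-0.    -0.002 -0.   ]
[[-70.885  28.044 118.   ]
 [-45.724  27.777 135.   ]
 [-30.925  27.744 141.   ]
 [-30.655 -27.431  92.   ]]
band [143.571 147.313 148.349] y [-31.403  46.255]
-40 [-64.645 -58.668 -53.058]
-20 [-64.404 -59.032 -53.314]
0 [-64.294 -58.701 -53.251]
20 [-64.556 -58.721 -53.195]
40 [-64.278 -59.035 -53.32 ]
```

servo_tool(deltas=[[[0, 0, -0.1], [0, 0, 0], 0], [[0, 0, -0.2], [0, 0, 0], 0], [[0, 0, -0.2], [0, 0, 0], 0], [[0, 0, -0.2], [0, 0, 0], 0], [[0, 0, -0.2], [0, 0, 0], 0], [[0, 0, -0.2], [0, 0, 0], 0], [[0, 0, -0.2], [0, 0, 0], 0], [[0, 0, 0], [0, 0, 0], 0]])

```text
clock: 22.62
eef_pos: [484.1, -184.9, 86.1]
ee_rot: [-1.762, -2.598, 0.001]
contact_force: [-0.8, 0.5, -1.9]
finger_gap: 0.132
gripper_force: 39.5
```

servo_tool(deltas=[[[0, 0, -0.06], [0, 0, 0], 0], [[0, 0, -0.06], [0, 0, 0], 0], [[0, 0, 0], [0, 0, 0], 0]])

```text
clock: 23.0
eef_pos: [484.4, -185.0, 83.0]
ee_rot: [-1.762, -2.599, 0.001]
contact_force: [-0.6, -0.1, -2.1]
finger_gap: 0.134
gripper_force: 39.5
```

servo_tool(deltas=[[[0, 0, -0.05], [0, 0, 0], 0], [[0, 0, -0.05], [0, 0, 0], 0], [[0, 0, 0], [0, 0, 0], 0]])

```text
clock: 23.38
eef_pos: [484.3, -184.9, 79.9]
ee_rot: [-1.762, -2.599, 0.001]
contact_force: [-0.0, 0.2, -2.0]
finger_gap: 0.13
gripper_force: 39.5
```

servo_tool(deltas=[[[0, 0, -0.05], [0, 0, 0], 0], [[0, 0, 0], [0, 0, 0], 0]])

```text
clock: 23.62
eef_pos: [484.3, -185.0, 78.4]
ee_rot: [-1.762, -2.599, 0.001]
contact_force: [-0.2, -0.0, -1.4]
finger_gap: 0.133
gripper_force: 39.5
```

servo_tool(deltas=[[[0, 0, -0.05], [0, 0, 0], 0], [[0, 0, 0], [0, 0, 0], 0]])

```text
clock: 23.88
eef_pos: [484.4, -185.0, 76.9]
ee_rot: [-1.762, -2.599, 0.001]
contact_force: [1.1, -0.8, -1.4]
finger_gap: 0.133
gripper_force: 39.5
```

servo_tool(deltas=[[[0, 0, -0.04], [0, 0, 0], 0], [[0, 0, 0], [0, 0, 0], 0]])

```text
clock: 24.12
eef_pos: [484.3, -185.0, 75.7]
ee_rot: [-1.762, -2.599, 0.001]
contact_force: [-0.8, 0.2, -1.2]
finger_gap: 0.132
gripper_force: 39.5
```

servo_tool(deltas=[[[0, 0, -0.04], [0, 0, 0], 0], [[0, 0, 0], [0, 0, 0], 0]])

```text
clock: 24.38
eef_pos: [484.5, -185.1, 75.0]
ee_rot: [-1.763, -2.599, 0.001]
contact_force: [-0.5, 0.1, 3.1]
finger_gap: 0.133
gripper_force: 40.1
```

servo_tool(deltas=[[[0, 0, -0.03], [0, 0, 0], 0], [[0, 0, 0], [0, 0, 0], 0]])

```text
clock: 24.62
eef_pos: [484.6, -185.1, 75.0]
ee_rot: [-1.763, -2.6, 0.0]
contact_force: [-2.5, 1.5, 10.1]
finger_gap: 0.135
gripper_force: 41.2
```

servo_tool(deltas=[[[0, 0, 0.05], [0, 0, 0], 0.16], [[0, 0, 0], [0, 0, 0], 0.2], [[0, 0, 0], [0, 0, 0], 0.25], [[0, 0, 0.3], [0, 0, 0], 0.25], [[0, 0, 0.8], [0, 0, 0], 0.25], [[0, 0, 0.9], [0, 0, 0], 0.25], [[0, 0, 0.9], [0, 0, 0], 0.35], [[0, 0, 0.9], [0, 0, 0], 0.35], [[0, 0, 0.8], [0, 0, 0], 0.35]])

```text
clock: 25.75
eef_pos: [484.4, -185.1, 214.8]
ee_rot: [-1.763, -2.6, 0.001]
contact_force: [1.1, 0.3, 0.5]
finger_gap: 0.349
gripper_force: 0.0
```

Run:
```python
from st import *
R,up=tool(8.6,.3)
g=np.array([560.6,182,116.4])-22*up
s=robot.get_state();print(g,*delta(g+60*up,R,s),*delta(g+60*up,tool(8.6)[0],s))
c=robot.capture("wrist");P=posts(c);print(P)
for r in band(c,"yellow",60,140):print(*r,rack(r[1]))
for r in band(robot.capture("top"),"blue",90,130):print(*r)
```

```text
[567.028 182.972  95.383] [ 2.169 12.179 -2.069] [ 0.053 -0.194 -0.152] [ 2.169 12.179 -2.069] [ 0.    -0.    -0.153]
[[-24.211  40.088  22.   ]
 [ 55.796   1.998 388.   ]
 [-24.626  15.395  50.   ]
 [-70.456  27.522  70.   ]
 [-45.735  27.437  72.   ]
 [-30.861  27.324  72.   ]
 [  9.023  27.394  69.   ]
 [ 33.774  27.27   75.   ]
 [ 48.848  27.138  69.   ]
 [-24.694 -12.44   26.   ]
 [-70.785 -28.166  58.   ]
 [-45.802 -28.125  61.   ]
 [-30.868 -28.222  60.   ]
 [  8.695 -28.255  61.   ]
 [ 33.498 -28.413  67.   ]
 [ 48.606 -28.6    58.   ]
 [-24.596 -37.031  18.   ]]
2128 [ 484.951 -185.332] 87.8 dir 111.73 z [95.688 97.377 98.502] [-58.759   1.5  ]
207 [560.912 181.409] 100.1 dir 98.64 z [112.176 116.671 120.93 ]
232 [426.332   4.545] 38.1 dir 151.47 z [ 98.652 102.506 106.996]
```

servo_tool(deltas=[[[0.13, 0.76, 0.4], [0, 0, -0.01], 0.35], [[0.13, 0.76, 0.4], [0, 0, -0.01], 0.35], [[0.13, 0.76, 0], [0, 0, -0.01], 0.35], [[0.13, 0.76, 0], [0, 0, -0.01], 0.35], [[0.13, 0.76, 0], [0, 0, -0.01], 0.35], [[0.13, 0.76, 0], [0, 0, -0.01], 0.35], [[0.13, 0.76, 0], [0, 0, -0.01], 0.35], [[0.13, 0.76, 0], [0, 0, -0.01], 0.35], [[0.13, 0.76, 0], [0, 0, -0.01], 0.35], [[0.13, 0.76, 0], [0, 0, -0.01], 0.35]])

```text
clock: 27.1
eef_pos: [522.9, 43.7, 236.4]
ee_rot: [-1.952, -2.458, 0.003]
contact_force: [0.6, -0.3, -0.1]
finger_gap: 0.351
gripper_force: 0.0
```

servo_tool(deltas=[[[0.14, 0.76, 0], [0, 0, -0.01], 0.35], [[0.14, 0.76, 0], [0, 0, -0.01], 0.35], [[0.14, 0.76, 0], [0, 0, -0.01], 0.35], [[0.15, 0.76, 0], [0, 0, -0.01], 0.35], [[0.15, 0.77, 0], [0, 0, -0.01], 0.35], [[0.15, 0.77, -0.4], [0, 0, -0.003], 0.35], [[0, 0, -0.6], [0.007, -0.05, 0], 0.35], [[0, 0, -0.6], [0.008, -0.05, 0], 0.35], [[0, 0, -0.6], [0.008, -0.05, 0], 0.35], [[0, 0, -0.67], [0.007, -0.048, 0], 0.35]])

```text
clock: 28.35
eef_pos: [548.9, 180.6, 149.7]
ee_rot: [1.909, 2.219, 0.336]
contact_force: [0.6, -1.2, -0.8]
finger_gap: 0.349
gripper_force: 0.0
```

servo_tool(deltas=[[[0, 0, 0], [0, 0, 0], 0.35], [[0, 0, 0], [0, 0, 0], 0.35]])

```text
clock: 28.6
eef_pos: [550.5, 180.6, 151.5]
ee_rot: [1.91, 2.219, 0.336]
contact_force: [0.4, 0.1, -0.0]
finger_gap: 0.35
gripper_force: 0.0
```

Run:
```python
from st import *
R,up=tool(8.6,.3)
g=np.array([560.6,182,116.4])-22*up
for r in band(robot.capture("wrist"),"blue",80,130,300):print(*r)
s=robot.get_state();print(s["eef_pos"],s["clock"],"pre",*delta(g+60*up,R,s),"grasp",*delta(g,R,s))
```

```text
4639 [561.663 183.147] 101.0 dir 98.29 z [114.656 117.332 118.898]
[550.953 180.672 151.915] 28.65 pre [-0.049 -0.012  0.026] [-0.001  0.001  0.   ] grasp [ 0.536  0.077 -1.884] [-0.001  0.001  0.   ]
```

servo_tool(deltas=[[[0.068, 0.011, -0.235], [0, 0, 0], 0.35], [[0.068, 0.011, -0.235], [0, 0, 0], 0.35], [[0.068, 0.011, -0.235], [0, 0, 0], 0.35], [[0.068, 0.011, -0.235], [0, 0, 0], 0.35], [[0.068, 0.011, -0.235], [0, 0, 0], 0.35], [[0.068, 0.011, -0.235], [0, 0, 0], 0.35], [[0.068, 0.011, -0.235], [0, 0, 0], 0.35], [[0.068, 0.011, -0.235], [0, 0, 0], 0.35], [[0, 0, 0], [0, 0, 0], 0.35], [[0, 0, 0], [0, 0, 0], 0.2]])

```text
clock: 29.9
eef_pos: [565.9, 183.0, 94.8]
ee_rot: [1.91, 2.22, 0.336]
contact_force: [-0.1, -0.3, -0.7]
finger_gap: 0.204
gripper_force: 0.0
```

servo_tool(deltas=[[[0, 0, 0], [0, 0, 0], 0.1], [[0, 0, 0], [0, 0, 0], 0], [[0, 0, 0], [0, 0, 0], 0], [[0, 0, 0], [0, 0, 0], 0]])

```text
clock: 30.4
eef_pos: [567.3, 183.3, 95.6]
ee_rot: [1.909, 2.218, 0.339]
contact_force: [3.5, 1.1, 1.8]
finger_gap: 0.131
gripper_force: 41.8
```

servo_tool(deltas=[[[-0.05, -0.008, 0.17], [0, 0, 0], 0], [[-0.1, -0.015, 0.33], [0, 0, 0], 0], [[-0.1, -0.015, 0.33], [0, 0, 0], 0], [[-0.1, -0.015, 0.4], [0, 0, 0], 0], [[0, 0, 0.7], [0, 0, 0], 0], [[0, 0, 0.9], [0, 0, 0], 0], [[0, 0, 0.9], [-0.006, 0.04, 0], 0], [[0, 0, 0.9], [-0.012, 0.079, 0], 0], [[0, 0, 0.8], [-0.012, 0.079, 0], 0], [[0, 0, 0], [0, 0, 0], 0]])

```text
clock: 31.65
eef_pos: [555.6, 181.2, 258.0]
ee_rot: [-2.049, -2.38, 0.001]
contact_force: [0.2, -0.3, -2.2]
finger_gap: 0.132
gripper_force: 41.6
```

Run:
```python
from st import *
look("blue",200,350,(558.9,-156.5,150),cams=())
```

```text
t 31.65 tcp [555.622 181.185 258.004] gap 0.13160645300887272 gf 41.63774707340053 F [ 0.225 -0.275 -2.233] j [-0.6    0.517  0.395  1.603 -0.219  1.068  0.005]
delta [  0.109 -11.256  -3.6  ] [-0.    -0.001  0.153]
```

servo_tool(deltas=[[[0.01, -0.7, 0], [0, 0, 0.01], 0], [[0.01, -0.75, 0], [0, 0, 0.01], 0], [[0.01, -0.75, 0], [0, 0, 0.01], 0], [[0.01, -0.75, 0], [0, 0, 0.01], 0], [[0.01, -0.75, 0], [0, 0, 0.01], 0], [[0.01, -0.75, 0], [0, 0, 0.01], 0], [[0.01, -0.75, 0], [0, 0, 0.01], 0], [[0.01, -0.75, 0], [0, 0, 0.01], 0], [[0, -0.75, 0], [0, 0, 0.01], 0], [[0, -0.75, 0], [0, 0, 0.01], 0]])

```text
clock: 32.9
eef_pos: [554.4, -41.9, 255.3]
ee_rot: [-1.86, -2.524, 0.005]
contact_force: [0.9, 0.4, -0.9]
finger_gap: 0.133
gripper_force: 41.6
```

servo_tool(deltas=[[[0, -0.75, 0], [0, 0, 0.01], 0], [[0, -0.75, 0], [0, 0, 0.01], 0], [[0, -0.75, 0], [0, 0, 0.01], 0], [[0, -0.75, 0], [0, 0, 0.012], 0], [[0, -0.75, 0], [0, 0, 0.011], 0], [[0, -0.05, 0], [0, 0, 0], 0], [[0, 0, -0.8], [0, 0, 0], 0], [[0, 0, -0.8], [0, 0, 0], 0], [[0, 0, -0.8], [0, 0, 0], 0], [[0, 0, -0.6], [0, 0, 0], 0]])

```text
clock: 34.15
eef_pos: [555.9, -153.2, 165.4]
ee_rot: [-1.757, -2.597, 0.001]
contact_force: [-0.4, -0.0, -0.8]
finger_gap: 0.136
gripper_force: 41.6
```

servo_tool(deltas=[[[0, 0, -0.4], [0, 0, 0], 0], [[0, 0, 0], [0, 0, 0], 0], [[0, 0, 0], [0, 0, 0], 0]])

```text
clock: 34.52
eef_pos: [558.0, -155.8, 156.1]
ee_rot: [-1.763, -2.6, 0.0]
contact_force: [0.2, 0.1, -1.5]
finger_gap: 0.133
gripper_force: 41.5
```

Run:
```python
from st import *
hover("blue",20,"pics/w6.png")
```

```text
t 34.525 tcp [ 558.029 -155.837  156.139] rack [20.046  1.885] F [ 0.173  0.147 -1.481] gap 0.13292979847830472 rot [ 0. -0. -0.]
[[-11.793   5.317 194.   ]
 [ -5.415  27.638 107.   ]
 [  8.066  27.889  54.   ]
 [ 34.69   27.509  91.   ]
 [ 49.246  27.41  105.   ]
 [ -5.56  -28.124  89.   ]
 [ 34.989 -28.196  60.   ]
 [ 49.067 -28.135  91.   ]
 [  7.01  -28.334  23.   ]]
band [176.737 178.899 179.942] y [-31.085  53.31 ]
-40 [14.82  20.739 26.332]
-20 [15.031 20.375 26.074]
0 [15.221 20.692 25.916]
20 [14.902 20.669 26.131]
40 [15.105 20.657 26.083]
```

servo_tool(deltas=[[[0.028, 0.011, -0.1], [0, 0, 0], 0], [[0, 0, -0.25], [0, 0, 0], 0], [[0, 0, -0.25], [0, 0, 0], 0], [[0, 0, -0.25], [0, 0, 0], 0], [[0, 0, -0.15], [0, 0, 0], 0], [[0, 0, 0], [0, 0, 0], 0]])

```text
clock: 35.33
eef_pos: [558.3, -155.7, 125.1]
ee_rot: [-1.762, -2.598, 0.002]
contact_force: [0.6, 0.2, -1.1]
finger_gap: 0.129
gripper_force: 41.5
```

Run:
```python
from st import *
hover("blue",20,"pics/w7.png")
```

```text
t 35.325 tcp [ 558.304 -155.693  125.086] rack [20.355  1.916] F [ 0.604  0.249 -1.114] gap 0.12904156371261388 rot [-0.    -0.002 -0.   ]
[[-11.787   4.489 284.   ]
 [ -5.269  27.679 134.   ]
 [  8.349  27.738  80.   ]
 [ 34.463  27.535 132.   ]
 [ 49.194  27.486 132.   ]
 [ -5.875 -27.274  84.   ]
 [ 49.267 -27.686  95.   ]]
band [145.593 147.803 148.864] y [-31.077  53.367]
-40 [15.113 20.721 26.677]
-20 [15.357 20.722 26.401]
0 [15.53  21.051 26.283]
20 [15.232 21.032 26.541]
40 [15.403 21.021 26.517]
```

servo_tool(deltas=[[[0.019, 0.007, 0], [0, 0, 0], 0], [[0, 0, -0.2], [0, 0, 0], 0], [[0, 0, -0.2], [0, 0, 0], 0], [[0, 0, -0.2], [0, 0, 0], 0], [[0, 0, -0.2], [0, 0, 0], 0], [[0, 0, -0.2], [0, 0, 0], 0], [[0, 0, -0.15], [0, 0, 0], 0], [[0, 0, 0], [0, 0, 0], 0]])

```text
clock: 36.38
eef_pos: [558.9, -155.5, 90.7]
ee_rot: [-1.762, -2.599, 0.002]
contact_force: [-0.0, -0.5, -1.2]
finger_gap: 0.136
gripper_force: 41.5
```

servo_tool(deltas=[[[0, 0, -0.06], [0, 0, 0], 0], [[0, 0, -0.06], [0, 0, 0], 0], [[0, 0, 0], [0, 0, 0], 0]])

```text
clock: 36.75
eef_pos: [559.1, -155.5, 87.4]
ee_rot: [-1.762, -2.599, 0.001]
contact_force: [-0.2, -0.4, -0.8]
finger_gap: 0.131
gripper_force: 41.5
```

servo_tool(deltas=[[[0, 0, -0.05], [0, 0, 0], 0], [[0, 0, -0.05], [0, 0, 0], 0], [[0, 0, 0], [0, 0, 0], 0]])

```text
clock: 37.12
eef_pos: [559.0, -155.5, 84.3]
ee_rot: [-1.762, -2.599, 0.001]
contact_force: [0.0, 0.1, -1.2]
finger_gap: 0.135
gripper_force: 41.5
```

servo_tool(deltas=[[[0, 0, -0.05], [0, 0, 0], 0], [[0, 0, 0], [0, 0, 0], 0]])

```text
clock: 37.38
eef_pos: [559.3, -155.7, 83.4]
ee_rot: [-1.763, -2.6, 0.001]
contact_force: [0.1, -0.1, 1.3]
finger_gap: 0.134
gripper_force: 42.2
```

servo_tool(deltas=[[[0, 0, -0.04], [0, 0, 0], 0], [[0, 0, 0], [0, 0, 0], 0]])

```text
clock: 37.62
eef_pos: [559.8, -156.0, 82.9]
ee_rot: [1.763, 2.599, -0.0]
contact_force: [-0.6, 0.1, 6.3]
finger_gap: 0.131
gripper_force: 43.0
```

servo_tool(deltas=[[[0, 0, 0.04], [0, 0, 0], 0.16], [[0, 0, 0], [0, 0, 0], 0.2], [[0, 0, 0], [0, 0, 0], 0.25], [[0, 0, 0.3], [0, 0, 0], 0.25], [[0, 0, 0.8], [0, 0, 0], 0.25], [[0, 0, 0.9], [0, 0, 0], 0.25], [[0, 0, 0.9], [0, 0, 0], 0.25], [[0, 0, 0.9], [0, 0, 0], 0.25], [[0, 0, 0.9], [0, 0, 0], 0.25], [[0, 0, 0.4], [0, 0, 0], 0.25]])

```text
clock: 38.88
eef_pos: [559.8, -155.9, 238.1]
ee_rot: [1.762, 2.599, 0.001]
contact_force: [0.3, -0.4, 0.2]
finger_gap: 0.248
gripper_force: 0.0
```

Run:
```python
from st import *
c=robot.capture("wrist");print(posts(c)[:,:2].T);cv2.imwrite("pics/w8.png",c["frame"])
for k in("red","blue","yellow"):
    for r in band(c,k,60,140,400):print(k,*r,rack(r[1]))
```

```text
[[-52.5   -11.77  -45.325   9.333  55.737  -5.344  34.305  49.396  55.801
  -11.687 -11.832  55.825 -45.383  -5.667   9.392  34.201  48.847]
 [  2.59   30.276  27.526  27.272  27.508  27.099  27.166  27.038   9.12
    5.379 -26.104 -31.463 -28.333 -28.412 -28.601 -28.51  -28.599]]
red 2540 [ 597.426 -141.387] 114.8 dir 111.88 z [112.977 114.368 115.552] [61.995  0.744]
blue 2152 [ 560.873 -157.651] 101.8 dir 111.44 z [102.767 104.882 106.697] [22.018 -0.852]
yellow 2291 [ 486.558 -184.531] 87.2 dir 111.8 z [84.518 97.059 98.417] [-56.969   1.65 ]
```

View pics/w8.png

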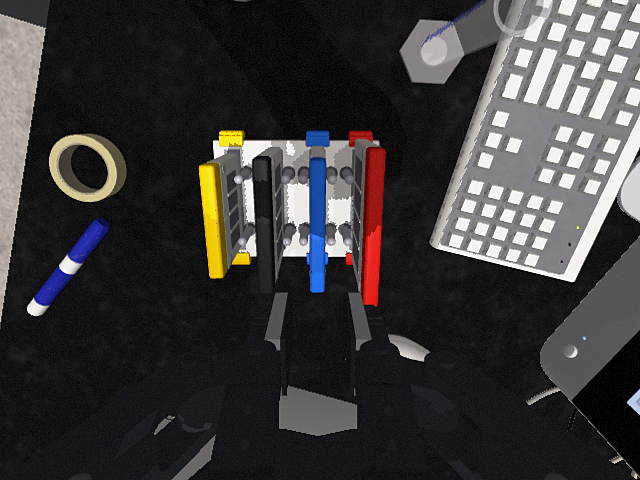

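The final view shows all four cassettes upright in the rack: yellow at column 212, black 263, blue 318 and red 373. Each coloured one is in its own clip's slot, at the expected height and centred, and the gripper is clear.

```bash
python3 -c "
from workcell import robot
print(robot.close_job())"
```

```text
the job is handed in; nothing more can be done
None
```

The red, blue and yellow cassettes are standing band up in the rack slots with their own colour of clips. I released each one only after it touched the slot floor, and I handed the job in at about 39 s; the hand-in call gave no verdict.

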